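# Start the dry-block heater under its push-latch cover

## Task

Start the dry-block heater: press its closed control cover so that it pops open, push the large round key underneath fully down and let it come back up, then press the cover shut until it latches again. Work only by touch, with the fingertips: grip and lift nothing, leave the small square key unpressed, and leave the other things on the bench where they are.

Things in the scene. Friction and masses are not known exactly. Their poses are not given: they have to be found in the camera images.
- heater: white bench heater, a fixed box 220 mm deep (x) by 300 wide (y), top at 82 mm; origin under its centre, x to its rear, y to its left. Top left: silver heat block with tubes, up to 105 mm above the bench. Top right: control bay, a pit over x -50..+40, y -132..+30 mm, 30 mm deep, closed by the cover. Flat behind the hinge
- cover_hinge (a point): middle of the cover's hinge axis, at x +35, y -50, z 90 mm of the heater; the axis runs along the heater's y, at the rear edge of the bay; the point's axes are the heater's
- cover (a joint): grey plate, 80 mm from hinge to front edge, 150 wide, 4 thick; opens up and rearward. Value in rad: 0 shut and latched, level, top 10 mm above the heater's; negative pressed in, stop at -0.13; 1.83 wide open, 15 deg past upright. Push-push latch: each press to the stop (beyond -0.11), held 0.3 s, then let go: from shut it springs wide open in 2 s; pushed shut from behind it stays latched
- cover_press (a point): where to press: outer (top) face of the cover at mid-width, 50 mm from the hinge axis, by three short dark ribs; it swings with the cover; x points from front edge to hinge, z out of the outer face. Pressing here takes 1.5 to 5 N, rising steeply at the stop; a light spring holds the open cover
- start_key (a joint): large round grey push key, 28 mm across, in a round black collar, on the floor of the bay; value in m: 0 = up, 0.006 = fully down; sprung, about 4 N when fully down; it works when pressed beyond 0.0045
- start_key_top (a point): centre of the round key's top face, about 73 mm above the bench when up (15 mm below the closed cover's underside), 53 mm in front of the hinge axis; moves down with the key
- small_key (a joint): small square grey push key, 16 mm wide, in a square black collar 26 mm wide, about 84 mm beside the round key (either may be the left one); value in m: 0 = up, 0.006 = fully down; must not be pressed
- small_key_top (a point): centre of the small square key's top face
- jar: loose glass jar with brass lid, 64 mm across, 85 mm high, to the right of the heater; origin under its centre, as for the other loose things
- beaker: loose glass beaker, 60 mm across, 75 mm high, on the left
- label_box: loose flat white paper box 65 x 85 x 22 mm, in front of the heater
- bottle_cap: loose blue bottle cap, 44 mm across, 16 mm high, lying on the heater's top at the rear left
- tweezers: loose steel tweezers 125 x 10 x 5 mm lying in front of the heater
- foam_rack: loose crimson tube rack 100 x 60 x 45 mm with two capped tubes up to 90 mm, on the left
- wash_bottle: loose white bottle 64 mm across, 150 mm high, at the rear right

How it is judged:
By the outcome, as a careful person would: the job done as asked, in the order asked, and still so for the second after the job is handed in, with the robot touching nothing.
It also fails if it takes over 48 s, if anything falls off the work surface, if the arm or the gripper's body presses on something with over 40 N, if the wrist force passes 120 N, or if a joint passes its speed limit or range.

## Robot

A 6-joint arm with a two-finger parallel gripper is mounted at the origin on the work surface. World frame = base frame: x ahead of the robot, y to its left, z up, the work surface at z = 0. Lengths are in m, angles in rad, forces in N, time in s.
With the tool pointing down it reaches from about 0.225 to 0.875 m from the base axis. Payload 3.4 kg.
Tool frame: the origin (TCP) lies at the very end of the fingers, on their centre line; the grasp point (between the pads) lies 19 mm behind it; z points along the fingers, y is the direction in which the jaws open and shut (so a half turn about z gives the same grasp; the last joint's range is limited). The gripper opens to 85 mm and grips with 20 to 120 N. Pads are 22 mm wide; open, the fingers measure 114 mm over their backs; the gripper's body (76 mm by 85 mm) begins 54 mm behind the grasp point. The pads swing forward as they close: fully open they stand 13 mm farther back than shut.
Start: joints at [1.188, 0.276, 1.505, -0, 1.361, -0.121], TCP at [0.149, 0.555, 0.231] pointing down, gripper open.
Joint ranges: [-2.89, 2.89], [-0.75, 2.08], [0.22, 2.7], [-1.18, 4.32], [0.11, 2.71], [-2.7, 2.7]. Speed limits (rad/s): [2.57, 2.57, 3.14, 3.14, 3.14, 3.14].

## Interface

Orientations are given as a unit quaternion [w, x, y, z].
In Python, from rig import get_state, get_image, camera_model, sign_off gives the robot as it stands. The module is installed in compiled form; this text tells all that it offers.
- The arm moves only by the tool drive_tool, never from a script. Its argument "motion" is text: rows parted by semicolons, each of 7 numbers parted by spaces: the turn, a rotation vector about the tool's x, y, z in degrees, then the shift along the tool's x, y, z in m, then the opening in per cent of the stroke, from 0 (shut) to 100 (fully open). In form: wx wy wz tx ty tz hand; .... A call has 1 to 12 rows; each row shifts and turns the pose as measured when the row begins, along the tool's axes as they then stand; what a row does not reach is not made up. A row lasts 1/8 s, in which the tool goes at most 62.5 mm and 10.7 degrees, less where a joint would pass 70% of its speed; a pose out of reach is approached as far as the arm can. A call is refused whole if a number of a shift passes 0.0625 or a number of a turn 10.7, either way. A call with a gripper value outside its range is refused whole. The fingers move at their own pace and stop on an object; "newtons" is the grip in N (left out, the last holds). Time passes only in rows, so rows that do not move let the fingers close. It gives the time, the measured TCP pose, the force and the opening at its end, in the units of the state.
- get_state(): the state, without advancing time (a new reading comes with each control period).
- get_image(name): name is "scene" or "side" or "wrist"; returns (picture, depth): 384x512x3 uint8, red, green, blue; 384x512 float32, m along the optical axis (not along the pixel's ray), 0 where there is no reading.
- camera_model(name): a dict with "camera_matrix" (3x3 intrinsics, pixels), "cam_to_world" (4x4, takes a point from camera to world coordinates); the wrist camera has in their place "T_tool_cam" (4x4, takes a point from camera to tool coordinates, whose origin is the TCP and whose axes are the flange's). Camera axes: x right, y up, looking along -z (the intrinsics and any distortion apply to the point x, -y, -z); pixel columns grow to the right and rows downward; lengths in m; the calibration is good to about 2 mm. The wrist camera is an equidistant fisheye: a pixel r from the principal point sees the ray r / f radians off the axis. A picture is of the moment at which its call begins: read the wrist's pose just before it. camera_model takes no time and is no camera call.
- sign_off(): hands the job in, once; it reports no verdict.
The state is a dict: "clock": time; "qpos": joint angles; "qd": joint speeds; "effort": joint torques, N m; "position": TCP position; "ee_rot": TCP orientation; "contact_force": force on the tool from outside, world axes, zero at the start; "moment": the same for the moment, N m; "width": finger opening in m.
Only numpy, scipy, OpenCV 4.12 (cv2) and the standard library are available. Lean on these libraries where they do the work, as an engineer would, in place of code of your own. Each camera call takes 0.05 s, during which the arm holds its last target.

## Working session

There is one attempt and no reset: what is moved stays moved. The work goes in short steps, Python scripts to look and compute and a tool call to move; the robot and the scene stay as the last step left them, time stands still between calls to the robot, and variables do not carry over. Pictures are saved under pics/ and viewed, and the job is handed in when it is done.

Besides the shell and the picture viewer there is one more tool, called as name(argument=value, ...) on one line, values as JSON. drive_tool: Moves the arm, as the interface text tells. Its arguments: {"type":"object","properties":{"motion":{"type":"string"},"newtons":{"type":"number"}},"required":["motion"]}

```bash
mkdir -p pics
cat > h.py <<'E'
import numpy as np, cv2
from rig import get_state,get_image,camera_model
from scipy.spatial.transform import Rotation as R
def snap(n,f):
    p,d=get_image(n); cv2.imwrite(f'pics/{f}.png',cv2.cvtColor(p,cv2.COLOR_RGB2BGR)); np.save(f'pics/{f}.npy',d); return p,d
def pts(name,d):
    m=camera_model(name);K=np.array(m['camera_matrix']);T=np.array(m['cam_to_world'])
    v,u=np.mgrid[:384,:512]
    und=cv2.undistortPoints(np.stack([u,v],-1).reshape(-1,1,2).astype(float),K,np.array(m.get('distortion',m.get('dist_coeffs',np.zeros(5)))).astype(float)).reshape(384,512,2)
    c=np.stack([und[...,0]*d,-und[...,1]*d,-d,np.ones_like(d)],-1)
    return (c@T.T)[...,:3]
def st():
    s=get_state();print({k:np.round(s[k],4).tolist() for k in s})
    return s
E
python3 - <<'E'
from h import *
st()
for n in('scene','side'):
    print(n,camera_model(n)); snap(n,n+'0')
E
```

```text
{'clock': 0.0, 'qpos': [1.188, 0.2766, 1.5062, -0.0, 1.3607, -0.121], 'qd': [0.0, 0.001, 0.0002, -0.0001, -0.0004, -0.002], 'effort': [-0.0035, -41.6773, -24.5807, -0.0002, 0.0105, -0.0001], 'position': [0.1486, 0.5549, 0.2304], 'ee_rot': [-0.0002, 0.1305, 0.9914, -0.0009], 'contact_force': [-0.7042, -0.1158, -0.3349], 'moment': [0.0084, 0.0527, 0.0122], 'width': 0.0856}
scene {'camera_matrix': array([[423.36600842,   0.        , 262.5514111 ],
       [  0.        , 423.36600842, 199.26405901],
       [  0.        ,   0.        ,   1.        ]]), 'cam_to_world': array([[-0.38660952, -0.52311259,  0.75953031,  1.35157198],
       [ 0.92196507, -0.23946124,  0.30436611,  0.33414879],
       [ 0.02266032,  0.81793125,  0.57486953,  0.66220557],
       [ 0.        ,  0.        ,  0.        ,  1.        ]])}
side {'camera_matrix': array([[407.29979696,   0.        , 258.64059712],
       [  0.        , 407.29979696, 190.30510512],
       [  0.        ,   0.        ,   1.        ]]), 'cam_to_world': array([[-0.95222557,  0.16217715, -0.25877605,  0.31860192],
       [-0.30538372, -0.5131224 ,  0.80215097,  0.74431867],
       [-0.00269323,  0.84285466,  0.53813453,  0.55728931],
       [ 0.        ,  0.        ,  0.        ,  1.        ]])}
```

View pics/scene0.png

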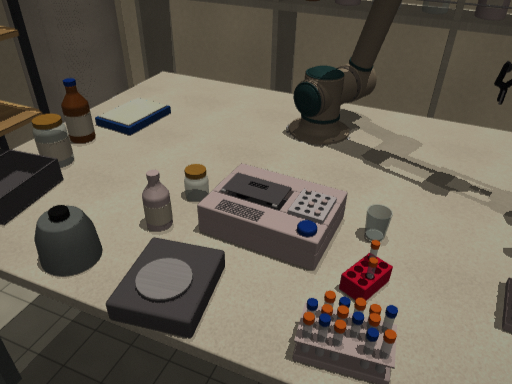

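View pics/side0.png

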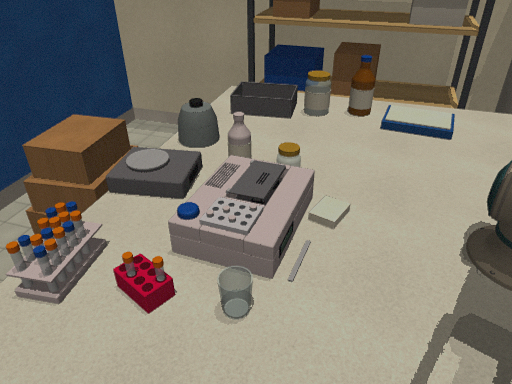

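The scene camera shows the heater at about (275,215), with the dark cover at (258,190) and the heat block at (313,205). In the side view the cover is at (257,180). Next I fit the heater's pose from depth.

Run:
```python
from h import *
for n in('scene','side'):
    d=np.load(f'pics/{n}0.npy'); P=pts(n,d)
    m=(d>0)&(P[...,0]>.2)&(P[...,0]<.8)&(abs(P[...,1])<.35)
    for lo,hi,l in((.076,.087,'top'),(.0885,.097,'cover')):
        k=m&(P[...,2]>lo)&(P[...,2]<hi)
        c,lab,stt,cen=cv2.connectedComponentsWithStats(k.astype(np.uint8))
        for i in range(1,c):
            if stt[i,4]>150:
                q=P[lab==i]; r=cv2.minAreaRect((q[:,:2]*1000).astype(np.float32))
                print(n,l,stt[i],np.median(q[:,2]).round(4),r, cv2.boxPoints(r).round(0).tolist())
    im=cv2.imread(f'pics/{n}0.png')
    y,x=(150,180) if n=='scene' else (130,150)
    cv2.imwrite(f'pics/{n}0c.png',cv2.resize(im[y:y+140,x:x+190],None,fx=4,fy=4,interpolation=cv2.INTER_CUBIC))
```

```text
scene top [185 164  21  14 234] 0.0848 ((536.8794555664062, -185.09552001953125), (59.38806915283203, 51.832801818847656), 28.616369247436523) [[498.0, -177.0], [523.0, -222.0], [575.0, -194.0], [551.0, -148.0]]
scene top [ 197  164  150   82 4031] 0.0821 ((568.281982421875, 49.573997497558594), (300.4558410644531, 223.3097686767578), 86.9667739868164) [[449.0, -95.0], [672.0, -106.0], [688.0, 194.0], [465.0, 205.0]]
scene cover [ 221  173   71   34 1216] 0.0928 ((562.55615234375, -0.15393829345703125), (149.9207763671875, 88.91920471191406), 86.89020538330078) [[514.0, -73.0], [603.0, -77.0], [611.0, 72.0], [522.0, 77.0]]
scene cover [288 189  49  33 888] 0.0941 ((568.0457153320312, 145.19583129882812), (85.07807159423828, 103.22640991210938), 87.41522216796875) [[515.0, 105.0], [618.0, 100.0], [622.0, 185.0], [518.0, 190.0]]
side top [278 142  22  13 216] 0.0833 ((535.8444213867188, -184.2550811767578), (57.21068572998047, 54.12744140625), 87.30131530761719) [[507.0, -212.0], [562.0, -214.0], [564.0, -157.0], [510.0, -154.0]]
side top [ 168  155  147   94 4779] 0.0806 ((567.59765625, 50.308319091796875), (301.65020751953125, 220.36209106445312), 86.82351684570312) [[449.0, -94.0], [669.0, -106.0], [686.0, 195.0], [466.0, 207.0]]
side cover [ 226  160   60   40 1283] 0.0914 ((562.8881225585938, -0.1153564453125), (151.4940185546875, 85.80949401855469), 86.56118774414062) [[516.0, -73.0], [601.0, -78.0], [610.0, 73.0], [525.0, 78.0]]
side cover [ 199  197   64   36 1231] 0.0926 ((568.2160034179688, 144.29718017578125), (86.49275207519531, 101.47530364990234), 86.46212768554688) [[515.0, 104.0], [616.0, 98.0], [622.0, 184.0], [520.0, 191.0]]
side cover [177 202  22  16 209] 0.0957 ((654.2200317382812, 161.27996826171875), (39.92665481567383, 39.529869079589844), 74.66542053222656) [[630.0, 147.0], [668.0, 137.0], [679.0, 175.0], [640.0, 186.0]]
```

View pics/scene0c.png

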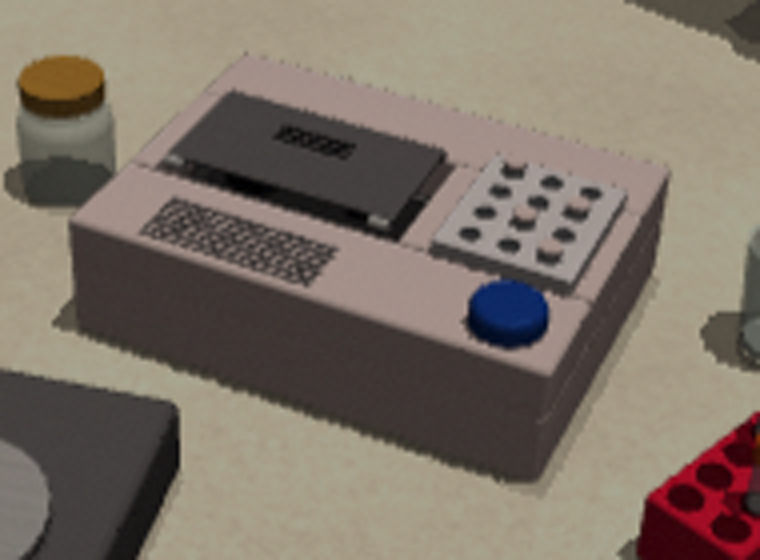

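View pics/side0c.png

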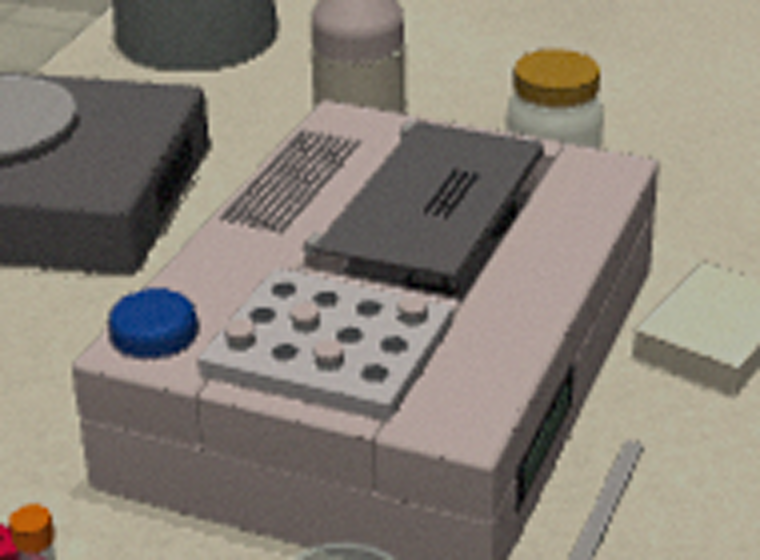

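drive_tool(motion="0 0 -6 0 0 0 0;0 0 -5.9 -0.02 -0.03 0 0;0 0 0 -0.036 -0.044 0 0;0 0 0 -0.036 -0.044 0 0;0 0 0 -0.036 -0.044 0 0;0 0 0 -0.036 -0.044 0 0;0 0 0 -0.036 -0.044 0 0;0 0 0 -0.036 -0.044 0 0;0 0 0 -0.036 -0.044 0 0;0 0 0 -0.036 -0.044 0 0;0 0 0 -0.036 -0.044 0 0;0 0 0 -0.036 -0.044 0 0")

```text
clock: 1.6
position: [0.511, 0.0542, 0.2273]
ee_rot: [-0.001, 0.019, 1.0, -0.002]
contact_force: [0.2, 0.3, -0.3]
width: 0.0002
```

drive_tool(motion="0 0 -0.9 -0.022 -0.025 0.02 0;0 0 0 -0.02 -0.025 0.03 0;0 0 0 0 0 0.02 0;0 0 0 0 0 0 0")

```text
clock: 2.1
position: [0.5548, -0.004, 0.1539]
ee_rot: [-0.002, 0.015, 1.0, -0.002]
contact_force: [0.0, -0.4, -0.8]
width: 0.0
```

Run:
```python
from h import *
st(); m=camera_model('wrist'); print(m); snap('wrist','w1')
```

```text
{'clock': 2.1, 'qpos': [-0.13, 0.3021, 1.6688, -0.0043, 1.1737, -1.6694], 'qd': [-0.0139, 0.0009, -0.0358, -0.0074, -0.0133, -0.0004], 'effort': [-0.3121, -40.1972, -22.2168, -0.0444, -0.1118, -0.0019], 'position': [0.5548, -0.004, 0.1539], 'ee_rot': [-0.0017, 0.0149, 0.9999, -0.0018], 'contact_force': [0.035, -0.3678, -0.7995], 'moment': [-0.0043, 0.0225, 0.0084], 'width': 0.0}
{'camera_matrix': array([[297.31863964,   0.        , 249.81698136],
       [  0.        , 297.31863964, 195.63684695],
       [  0.        ,   0.        ,   1.        ]]), 'T_tool_cam': array([[ 3.38667980e-04,  9.61744057e-01,  2.73949362e-01,
         6.99401678e-02],
       [ 9.99999808e-01, -4.67612485e-04,  4.05387376e-04,
         4.43674837e-04],
       [ 5.17981042e-04,  2.73949173e-01, -9.61744032e-01,
        -1.42877220e-01],
       [ 0.00000000e+00,  0.00000000e+00,  0.00000000e+00,
         1.00000000e+00]])}
```

View pics/w1.png

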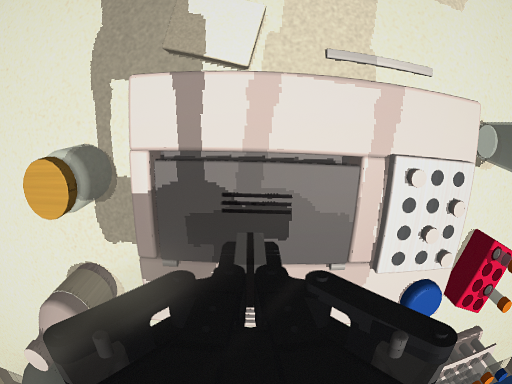

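The wrist view shows the cover at x 150–360, y 155–265, with its three ribs at about (257,203). The hinge edge lies at the bottom. Now I locate the ribs and cover corners in world coordinates.

```bash
cat >> h.py <<'E'
def wpts(pix,d,s):
    m=camera_model('wrist');K=np.array(m['camera_matrix']);T=np.array(m['T_tool_cam'])
    q=s['ee_rot']; Rw=R.from_quat([q[1],q[2],q[3],q[0]]).as_matrix(); out=[]
    for u,v in pix:
        x=(u-K[0,2])/K[0,0];y=(v-K[1,2])/K[1,1];r=np.hypot(x,y)+1e-9
        ray=np.array([np.sin(r)*x/r,-np.sin(r)*y/r,-np.cos(r)]);
        z=np.median(d[int(v)-1:int(v)+2,int(u)-1:int(u)+2])
        c=ray/np.cos(r)*z
        t=T[:3,:3]@c+T[:3,3]
        out.append(Rw@t+np.array(s['position']))
    return np.array(out)
E
python3 - <<'E'
from h import *
s=get_state(); d=np.load('pics/w1.npy')
print(wpts([(222,203),(257,203),(292,203),(158,163),(355,163),(160,225),(350,225),(157,255),(350,258)],d,s).round(4))
E
```

```text
[[ 0.5483 -0.0237  0.0953]
 [ 0.549   0.0014  0.0951]
 [ 0.5501  0.0267  0.0939]
 [ 0.5175 -0.0685  0.0947]
 [ 0.5257  0.0821  0.0691]
 [ 0.5651 -0.0727  0.0938]
 [ 0.5692  0.0723  0.0938]
 [ 0.5983 -0.0845  0.0793]
 [ 0.6043  0.0795  0.0824]]
```

drive_tool(motion="0 0 1.4 0.0055 0.005 0.025 0;0 0 0 0 0 0.022 0;0 0 0 0 0 0 0;0 0 0 0 0 0 0")

```text
clock: 2.65
position: [0.5531, 0.0022, 0.1123]
ee_rot: [0.004, 0.026, 1.0, -0.002]
contact_force: [0.0, 0.6, -0.2]
width: 0.0001
```

drive_tool(motion="0 0 0 0.004 0 0.006 0;0 0 0 0.002 -0.001 0.006 0;0 0 0 0 0 0.004 0;0 0 0 0 0 0.003 0;0 0 0 0 0 0.002 0")

```text
clock: 3.28
position: [0.5482, 0.0014, 0.0925]
ee_rot: [0.006, 0.026, 1.0, -0.003]
contact_force: [-1.0, -0.1, 1.7]
width: -0.0003
```

drive_tool(motion="0 0 0 0 0 0.002 0;0 0 0 0 0 0.002 0")

```text
clock: 3.52
position: [0.5482, 0.0014, 0.0885]
ee_rot: [0.006, 0.026, 1.0, -0.003]
contact_force: [-0.9, -0.1, 2.6]
width: -0.0001
```

drive_tool(motion="0 0 0 0 0 0.002 0;0 0 0 0 0 0.001 0")

```text
clock: 3.78
position: [0.5484, 0.0013, 0.086]
ee_rot: [0.007, 0.026, 1.0, -0.003]
contact_force: [-2.5, -0.0, 9.2]
width: -0.0003
```

drive_tool(motion="0 0 0 0 0 0.001 0;0 0 0 0 0 0.001 0;0 0 0 0 0 0.0005 0;0 0 0 0 0 0.0005 0")

```text
clock: 4.28
position: [0.5483, 0.0014, 0.0862]
ee_rot: [0.007, 0.026, 1.0, -0.003]
contact_force: [-1.5, -0.1, 4.9]
width: -0.0
```

drive_tool(motion="0 0 0 0 0 0.0015 0;0 0 0 0 0 0.0015 0;0 0 0 0 0 0.0015 0;0 0 0 0 0 0.0015 0")

```text
clock: 4.78
position: [0.5484, 0.0013, 0.086]
ee_rot: [0.009, 0.026, 1.0, -0.003]
contact_force: [-2.8, -0.6, 12.6]
width: 0.0002
```

Held at the stop for about 1 s. Next I release upward and toward the robot.

drive_tool(motion="0 0 0 0.03 0 -0.05 0;0 0 0 0.05 0 -0.03 0;0 0 0 0.05 0 -0.03 0;0 0 0 0.01 0 0 0;0 0 0 0 0 0 0;0 0 0 0 0 0 0;0 0 0 0 0 0 0;0 0 0 0 0 0 0")

```text
clock: 5.78
position: [0.4083, 0.0086, 0.1925]
ee_rot: [0.009, 0.026, 1.0, -0.003]
contact_force: [-0.9, 0.6, 0.1]
width: -0.0
```

Run:
```python
from h import *
st(); snap('side','side1'); snap('wrist','w2')
```

```text
{'clock': 5.775, 'qpos': [-0.1459, 0.0405, 1.9016, -0.0047, 1.1812, -1.6636], 'qd': [0.0035, 0.0156, -0.003, 0.0013, -0.0047, -0.0008], 'effort': [0.0077, -25.6785, -22.9334, -0.0229, -0.0986, -0.0], 'position': [0.4083, 0.0086, 0.1925], 'ee_rot': [0.0089, 0.0257, 0.9996, -0.0032], 'contact_force': [-0.8976, 0.5923, 0.089], 'moment': [0.0312, 0.0043, 0.0349], 'width': -0.0}
```

View pics/side1.png

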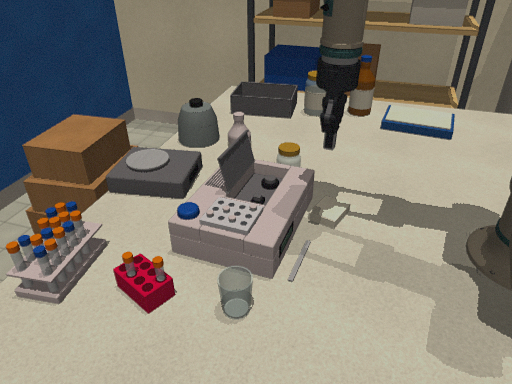

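View pics/w2.png

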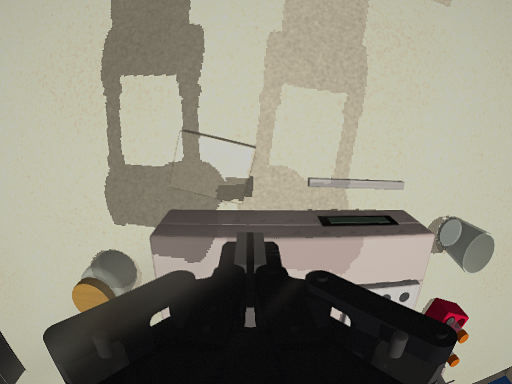

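The cover popped open. The side view shows two keys at about (270,183) and (258,200), so I zoom in to tell them apart.

Run:
```python
from h import *
im=cv2.imread('pics/side1.png')[130:240,190:320]
cv2.imwrite('pics/side1c.png',cv2.resize(im,None,fx=6,fy=5.4,interpolation=cv2.INTER_CUBIC))
d=np.load('pics/side1.npy');P=pts('side',d)
for u,v in((270,180),(270,183),(258,198),(258,200)): print(u,v,P[v,u].round(4))
```

```text
270 180 [ 0.5407 -0.0299  0.0714]
270 183 [ 0.5403 -0.0289  0.064 ]
258 198 [0.5445 0.0487 0.0706]
258 200 [0.5454 0.0459 0.0635]
```

View pics/side1c.png

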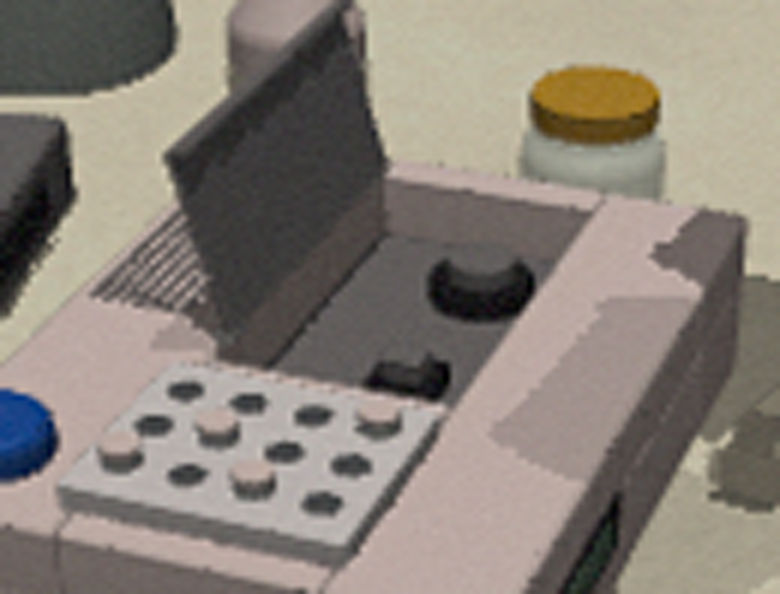

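drive_tool(motion="0 0 0 0 0 0 0;0 0 0 0 0 0 0;0 0 0 0 0 0 0;0 0 0 0 0 0 0;0 0 0 0 0 0 0;0 0 0 0 0 0 0;0 0 0 -0.04 0 0 0;0 0 0 -0.05 0 0 0;0 0 0 -0.04 0 0 0;0 0 0 0 0 0 0")

```text
clock: 7.12
position: [0.5411, 0.0018, 0.1948]
ee_rot: [0.009, 0.026, 1.0, -0.003]
contact_force: [-0.1, 0.6, -0.3]
width: -0.0002
```

Run:
```python
from h import *
st(); snap('wrist','w3')
d=np.load('pics/side1.npy');P=pts('side',d)
k=(P[...,2]>.0695)&(P[...,2]<.079)&(P[...,0]>.50)&(P[...,0]<.59)&(P[...,1]<.06)&(P[...,1]>-.08)
q=P[k];
for a in(q[q[:,1]<0],q[q[:,1]>0]): print(len(a),a.min(0).round(4),a.max(0).round(4),a.mean(0).round(4))
```

```text
{'clock': 7.125, 'qpos': [-0.1219, 0.239, 1.6507, -0.0052, 1.233, -1.6397], 'qd': [-0.0002, -0.0227, 0.0465, 0.0005, 0.0468, -0.0009], 'effort': [-0.1094, -37.4703, -24.5602, -0.0105, -0.4387, 0.008], 'position': [0.5411, 0.0018, 0.1948], 'ee_rot': [0.0092, 0.0257, 0.9996, -0.0034], 'contact_force': [-0.1134, 0.634, -0.3123], 'moment': [-0.0174, 0.0127, -0.0118], 'width': -0.0002}
72 [ 0.5028 -0.08    0.0698] [ 0.5572 -0.0049  0.079 ] [ 0.5412 -0.0443  0.0723]
42 [0.5088 0.0013 0.07  ] [0.5571 0.0487 0.0789] [0.5439 0.0375 0.0726]
```

View pics/w3.png

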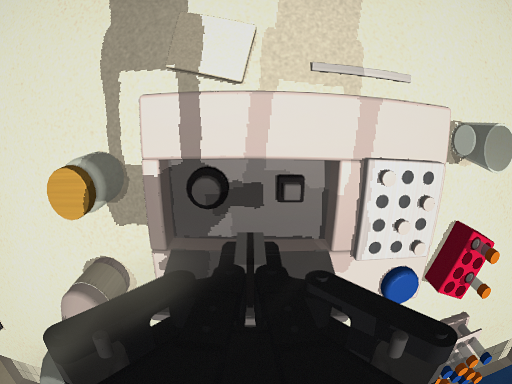

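The wrist view shows the round key at about (207,187) in a wide black collar, and the square key at (290,188).

Run:
```python
from h import *
s=get_state(); d=np.load('pics/w3.npy')
n=['roundC','L','R','T','B','collL','collR','collT','collB','sq','sqL','sqR','floor']
p=[(206,187),(193,188),(219,188),(207,176),(206,199),(188,188),(227,188),(208,168),(207,208),(290,188),(278,188),(302,188),(250,210)]
for a,b in zip(n,wpts(p,d,s).round(4)): print(a,b)
im=cv2.imread('pics/w3.png')[150:250,150:340]
cv2.imwrite('pics/w3c.png',cv2.resize(im,None,fx=4,fy=4,interpolation=cv2.INTER_CUBIC))
```

```text
roundC [ 0.536  -0.0387  0.0735]
L [ 0.5365 -0.0512  0.073 ]
R [ 0.5388 -0.0273  0.0692]
T [ 0.5267 -0.0377  0.0689]
B [ 0.5476 -0.0398  0.0736]
collL [ 0.5387 -0.0583  0.0635]
collR [ 0.5409 -0.0204  0.0628]
collT [ 0.5204 -0.0371  0.0628]
collB [ 0.56   -0.0415  0.0634]
sq [0.5407 0.0386 0.0738]
sqL [0.5432 0.0283 0.063 ]
sqR [0.5441 0.0514 0.0636]
floor [5.682e-01 2.000e-04 5.170e-02]
```

View pics/w3c.png

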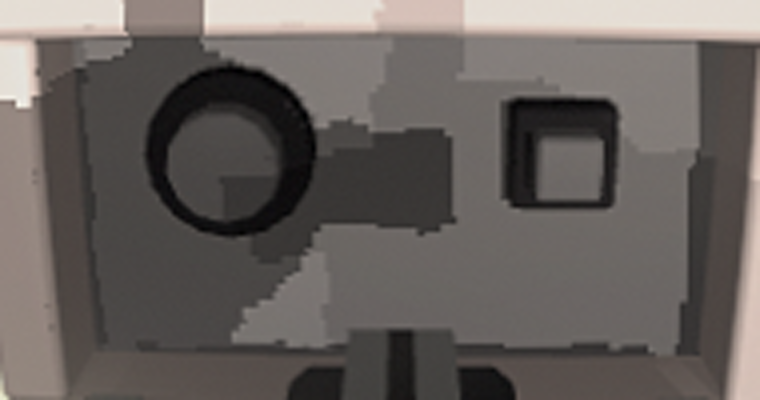

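drive_tool(motion="0 0 0 -0.003 -0.022 0.02 0;0 0 0 0 -0.02 0.035 0;0 0 0 0 0 0.03 0;0 0 0 0 0 0.01 0;0 0 0 0 0 0 0")

```text
clock: 7.8
position: [0.5363, -0.0406, 0.0991]
ee_rot: [0.007, 0.025, 1.0, -0.003]
contact_force: [0.5, 0.5, 0.7]
width: -0.0002
```

drive_tool(motion="0 0 0 -0.005 0 0.008 0;0 0 0 -0.001 0 0.008 0;0 0 0 0 0 0.003 0;0 0 0 0 0 0.002 0")

```text
clock: 8.3
position: [0.545, -0.0408, 0.0799]
ee_rot: [0.01, 0.025, 1.0, -0.004]
contact_force: [-0.6, -0.5, -0.9]
width: 0.0002
```

drive_tool(motion="0 0 0 0.002 0 0.004 0;0 0 0 0 0 0.003 0;0 0 0 0 0 0.002 0;0 0 0 0 0 0.002 0")

```text
clock: 8.8
position: [0.5429, -0.0407, 0.0688]
ee_rot: [0.01, 0.025, 1.0, -0.003]
contact_force: [-0.4, 0.4, 3.3]
width: 0.0006
```

drive_tool(motion="0 0 0 0 0 0.002 0;0 0 0 0 0 0.0015 0;0 0 0 0 0 0.001 0")

```text
clock: 9.18
position: [0.5429, -0.0407, 0.0675]
ee_rot: [0.01, 0.024, 1.0, -0.004]
contact_force: [-1.8, 0.1, 7.8]
width: 0.0002
```

drive_tool(motion="0 0 0 0 0 0.0015 0;0 0 0 0 0 0.0015 0;0 0 0 0 0 0.001 0")

```text
clock: 9.55
position: [0.5429, -0.0406, 0.0675]
ee_rot: [0.011, 0.024, 1.0, -0.004]
contact_force: [-3.2, -0.1, 7.8]
width: 0.0006
```

drive_tool(motion="0 0 0 0 0 -0.03 0;0 0 0 0 0 -0.05 0;0 0 0 0 0 -0.05 0;0 0 0 0 0.01 -0.02 0;0 0 0 0 0 0 0")

```text
clock: 10.18
position: [0.5409, -0.0297, 0.2208]
ee_rot: [0.012, 0.024, 1.0, -0.004]
contact_force: [0.4, -0.2, 0.2]
width: 0.0
```

Run:
```python
from h import *
st(); snap('side','side2')
p,d=snap('scene','scene2')
P=pts('scene',np.load('pics/scene0.npy'))
for u,v in((156,200),(156,215),(154,180)): print(u,v,P[v,u].round(3))
P=pts('scene',d)
k=(P[...,2]>.095)&(P[...,2]<.185)&(P[...,0]>.55)&(P[...,0]<.69)&(P[...,1]>-.09)&(P[...,1]<.09)
q=P[k]; print(len(q))
for a in range(95,185,10):
    w=q[(q[:,2]*1000>=a)&(q[:,2]*1000<a+10)]
    if len(w): print(a,len(w),w[:,:2].min(0).round(3),w[:,:2].max(0).round(3))
im=cv2.imread('pics/scene2.png')[110:260,150:350]
cv2.imwrite('pics/scene2c.png',cv2.resize(im,None,fx=4,fy=4,interpolation=cv2.INTER_CUBIC))
```

```text
{'clock': 10.175, 'qpos': [-0.1804, 0.2192, 1.6107, -0.0046, 1.2873, -1.7009], 'qd': [-0.0146, 0.0059, 0.0149, -0.0149, -0.0047, -0.0007], 'effort': [0.3414, -39.0958, -25.0123, 0.0673, -0.0339, 0.0326], 'position': [0.5409, -0.0297, 0.2208], 'ee_rot': [0.0117, 0.0245, 0.9996, -0.0041], 'contact_force': [0.3722, -0.2342, 0.1887], 'moment': [-0.0099, -0.0077, 0.0017], 'width': 0.0}
156 200 [ 0.706 -0.189  0.094]
156 215 [ 0.71  -0.193  0.052]
154 180 [ 0.689 -0.2    0.136]
1428
95 164 [ 0.597 -0.077] [0.61  0.072]
105 163 [ 0.601 -0.077] [0.612 0.073]
115 168 [ 0.602 -0.077] [0.615 0.072]
125 167 [ 0.604 -0.076] [0.618 0.071]
135 179 [ 0.607 -0.077] [0.621 0.072]
145 178 [ 0.611 -0.078] [0.623 0.071]
155 182 [ 0.614 -0.078] [0.625 0.071]
165 227 [ 0.608 -0.079] [0.627 0.072]
```

View pics/scene2c.png

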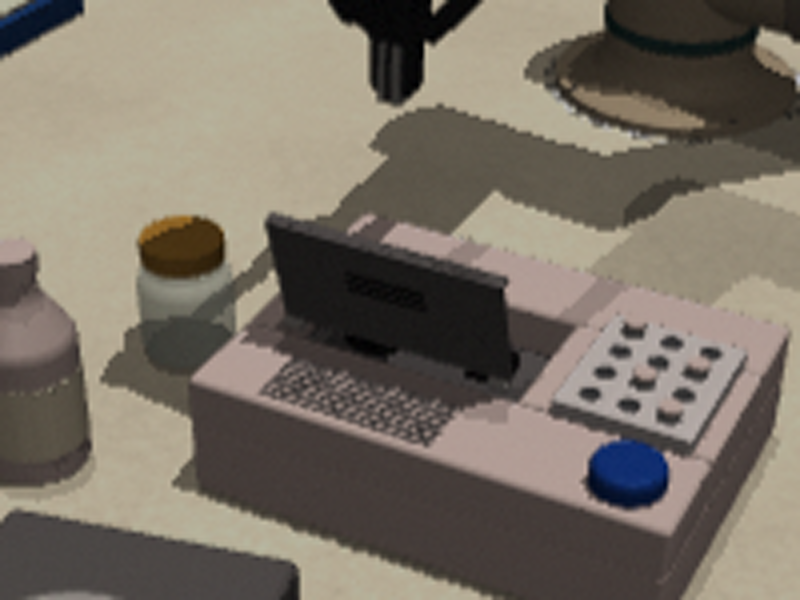

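View pics/side2.png

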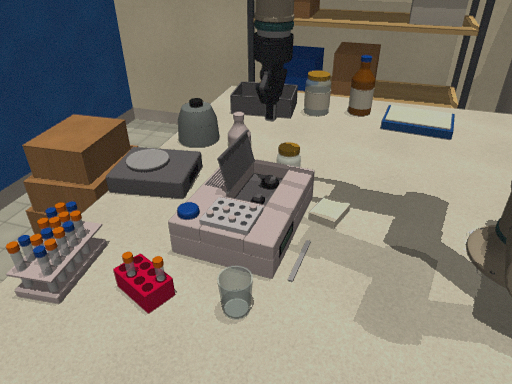

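drive_tool(motion="0 0 0 -0.045 0.015 0 0;0 0 0 -0.05 0.015 0 0;0 0 0 -0.042 0.006 0 0;0 0 0 -0.005 0 0 0;0 0 0 0 0 0 0")

```text
clock: 10.9
position: [0.6814, -0.0022, 0.2089]
ee_rot: [0.0, 0.026, 1.0, -0.004]
contact_force: [-0.9, -0.9, 0.5]
width: -0.0001
```

drive_tool(motion="0 0 0 0 0 0.025 0;0 0 0 0 0 0.025 0;0 0 0 0 0 0.007 0;0 0 0 0.01 0 0 0;0 0 0 0.015 0 0 0;0 0 0 0.01 0 0 0")

```text
clock: 11.65
position: [0.6392, -0.0024, 0.1516]
ee_rot: [-0.002, 0.027, 1.0, -0.004]
contact_force: [-0.1, -0.3, 1.3]
width: 0.0004
```

drive_tool(motion="0 0 0 0.008 0 0.001 0;0 0 0 0.008 0 0.001 0;0 0 0 0.008 0 0 0;0 0 0 0.006 0 0 0")

```text
clock: 12.15
position: [0.6088, -0.0008, 0.1522]
ee_rot: [0.001, 0.027, 1.0, -0.005]
contact_force: [1.9, -0.2, 0.2]
width: 0.0001
```

drive_tool(motion="0 0 0 0.006 0 0.002 0;0 0 0 0.006 0 0.002 0;0 0 0 0.007 0 0.003 0;0 0 0 0.007 0 0.003 0;0 0 0 0.007 0 0.004 0;0 0 0 0.006 0 0.005 0")

```text
clock: 12.9
position: [0.5681, 0.0013, 0.1322]
ee_rot: [0.002, 0.027, 1.0, -0.005]
contact_force: [0.5, -0.1, 1.0]
width: -0.0001
```

drive_tool(motion="0 0 0 0.005 0 0.006 0;0 0 0 0.004 0 0.006 0;0 0 0 0.003 0 0.007 0;0 0 0 0.003 0 0.007 0;0 0 0 0.002 0 0.006 0;0 0 0 0.002 0 0.006 0")

```text
clock: 13.65
position: [0.5488, 0.002, 0.0917]
ee_rot: [0.003, 0.027, 1.0, -0.005]
contact_force: [2.0, 0.2, 2.7]
width: 0.0
```

drive_tool(motion="0 0 0 0 0 0.002 0;0 0 0 0 0 0.002 0;0 0 0 0 0 0.002 0;0 0 0 0 0 0.0015 0;0 0 0 0 0 0.0015 0;0 0 0 0 0 0.0015 0;0 0 0 0 0 0.0015 0;0 0 0 0 0 0.0015 0")

```text
clock: 14.65
position: [0.5485, 0.002, 0.0861]
ee_rot: [0.004, 0.026, 1.0, -0.005]
contact_force: [-0.6, 0.3, 11.1]
width: -0.0002
```

drive_tool(motion="0 0 0 0 0 -0.02 0;0 0 0 0.01 0 -0.04 0;0 0 0 0.05 0 -0.04 0;0 0 0 0.05 0 -0.02 0;0 0 0 0.03 0 0 0;0 0 0 0 0 0 0;0 0 0 0 0 0 0;0 0 0 0 0 0 0;0 0 0 0 0 0 0;0 0 0 0 0 0 0")

```text
clock: 15.9
position: [0.404, 0.0099, 0.2041]
ee_rot: [-0.002, 0.026, 1.0, -0.005]
contact_force: [-0.0, 0.2, 0.7]
width: -0.0
```

Run:
```python
from h import *
st(); snap('side','side3')
p,d=snap('scene','scene3')
P=pts('scene',d); k=(P[...,2]>.0885)&(P[...,2]<.097)&(P[...,0]>.5)&(P[...,0]<.62)&(P[...,1]>-.085)&(P[...,1]<.085)
print('cover pts',k.sum(),np.median(P[k][:,2])); q=P[k]
A=np.c_[q[:,:2],np.ones(len(q))]; print('plane slope',np.linalg.lstsq(A,q[:,2],rcond=None)[0])
P0=pts('scene',np.load('pics/scene0.npy')); k=(P0[...,2]>.0885)&(P0[...,2]<.097)&(P0[...,0]>.5)&(P0[...,0]<.62)&(P0[...,1]>-.085)&(P0[...,1]<.085)
q=P0[k];A=np.c_[q[:,:2],np.ones(len(q))]; print('before',len(q),np.linalg.lstsq(A,q[:,2],rcond=None)[0])
a=cv2.imread('pics/side3.png');b=cv2.imread('pics/side0.png')
c=cv2.imread('pics/scene3.png')
cv2.imwrite('pics/cmp3.png',np.vstack([cv2.resize(a,(384,288)),cv2.resize(cv2.absdiff(a,b),(384,288))])); cv2.imwrite('pics/cmp3s.png',c)
```

```text
{'clock': 15.9, 'qpos': [-0.1379, 0.0365, 1.8748, -0.0119, 1.2329, -1.6524], 'qd': [-0.0009, 0.0117, -0.0066, 0.0001, -0.0005, 0.0009], 'effort': [0.0028, -25.5971, -23.2104, -0.059, 0.0142, -0.0], 'position': [0.404, 0.0099, 0.2041], 'ee_rot': [-0.0019, 0.0262, 0.9996, -0.0054], 'contact_force': [-0.033, 0.227, 0.7064], 'moment': [0.0107, 0.0263, -0.0206], 'width': -0.0}
cover pts 1212 0.09277303635064149
plane slope [-0.01912484 -0.00058421  0.10352661]
before 1216 [-0.02175503  0.00055609  0.10506883]
```

View pics/cmp3.png

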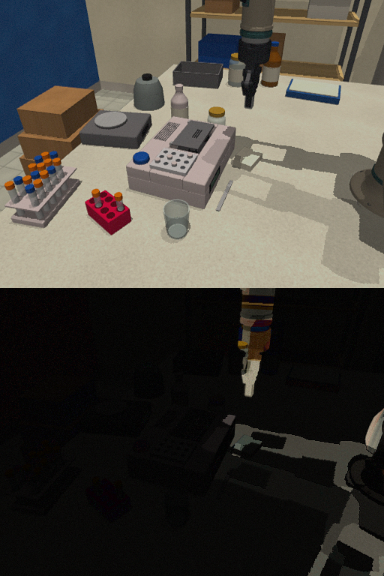

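View pics/scene3.png

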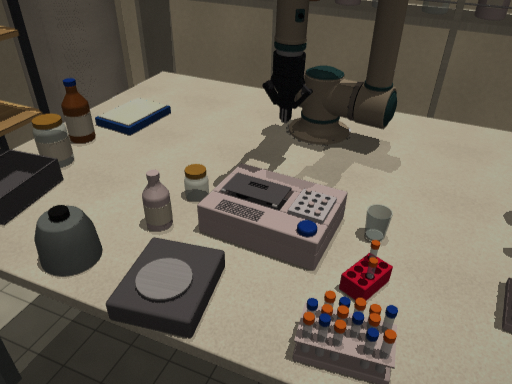

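The scene and side views both show the cover shut at (258,188), with the same level plane as at the start. The other objects are where they were, and the arm is clear.

```bash
python3 -c "from rig import sign_off; print(sign_off())"
```

```text
the job is handed in; nothing more can be done
None
```

The heater job is done and handed in at about 16 s. All contact was with the shut fingertips.

- **Opening:** I pressed the cover at its ribs to the stop, with up to 12.6 N reported, and held it there. When I let go, it sprang wide open.
- **Key:** The round key was the right-hand one. I pushed it down to its stop: the fingertip reached z 0.0675 against a key top of about 0.0735, at 7.8 N. I then lifted straight off. I have no direct reading that it came back up, and I did not measure it afterwards. The square key, 84 mm away, was never approached.
- **Closing:** I swung the cover shut from behind, pressed it to the stop at 11 N, held it, and let go.

**Last checks:** About 1 s after release, the cover was level and at the same height as at the start (median 0.0928 m both times). The comparison with the first side picture showed no other object moved, only the arm and its shadows. The arm stood clear of everything. No check failed or disagreed.

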